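Put the service kit's sockets back on their rail in order of size

TASK

After a washer repair, four of the six sockets have been left lying about the table; the smallest and the largest still stand at the two ends of the socket rail. Put the four loose ones back on the empty studs so that the sizes run in order from the small end to the large end, each upright, drive end down and fully down on its stud, and leave the two end sockets where they are.

Things in the scene. Friction and masses are not known exactly. Their poses are not given: they have to be found in the camera images.
- socket_2_centre (a point): centre (half-way up, on the axis) of a loose plain steel wrench socket, second smallest of the six, smallest of the four loose ones: a round tube 42 mm in outer diameter and 50 mm tall, standing upright on the table with its hexagon mouth up and its 19 mm square drive hole down, open right through; z axis up along the tube. Grip it round the outside
- socket_3_centre (a point): centre (half-way up, on the axis) of a loose plain steel wrench socket, third smallest: a round tube 48 mm in outer diameter and 56 mm tall, standing upright on the table with its hexagon mouth up and its 19 mm square drive hole down, open right through; z axis up along the tube. Grip it round the outside
- socket_4_centre (a point): centre (half-way up, on the axis) of a loose plain steel wrench socket, third largest: a round tube 54 mm in outer diameter and 62 mm tall, standing upright on the table with its hexagon mouth up and its 19 mm square drive hole down, open right through; z axis up along the tube. Grip it round the outside
- socket_5_centre (a point): centre (half-way up, on the axis) of a loose plain steel wrench socket, second largest of the six, largest of the four loose ones: a round tube 60 mm in outer diameter and 68 mm tall, standing upright on the table with its hexagon mouth up and its 19 mm square drive hole down, open right through; z axis up along the tube. Grip it round the outside
- socket_1_centre (a point): centre (half-way up) of the smallest of the six, 36 mm in diameter and 45 mm tall, standing loose on a stud at one end of the rail (either end); it stays where it is
- socket_6_centre (a point): centre (half-way up) of the largest of the six, 65 mm in diameter and 74 mm tall, standing loose on a stud at one end of the rail (either end); it stays where it is
- stud_a_seat (a point): one of the four empty studs of the fixed aluminium socket rail, of the empty ones next to the end stud at the rail's left (+y) end; the point is on the stud's axis on top of its flat foot, 12 mm above the table, where a socket's underside comes to rest. The stud is 11 mm thick, rises 22 mm above this point and tapers to a blunt point over its top 12 mm; y runs along the rail (41 mm wide with the studs' feet; studs about 75 mm apart, end studs included), x across it, z up
- stud_b_seat (a point): one of the four empty studs of the fixed aluminium socket rail, of the empty ones second from the +y end; the point is on the stud's axis on top of its flat foot, 12 mm above the table, where a socket's underside comes to rest. The stud is 11 mm thick, rises 22 mm above this point and tapers to a blunt point over its top 12 mm; y runs along the rail (41 mm wide with the studs' feet; studs about 75 mm apart, end studs included), x across it, z up
- stud_c_seat (a point): one of the four empty studs of the fixed aluminium socket rail, of the empty ones second from the -y end; the point is on the stud's axis on top of its flat foot, 12 mm above the table, where a socket's underside comes to rest. The stud is 11 mm thick, rises 22 mm above this point and tapers to a blunt point over its top 12 mm; y runs along the rail (41 mm wide with the studs' feet; studs about 75 mm apart, end studs included), x across it, z up
- stud_d_seat (a point): one of the four empty studs of the fixed aluminium socket rail, of the empty ones next to the end stud at the rail's right (-y) end; the point is on the stud's axis on top of its flat foot, 12 mm above the table, where a socket's underside comes to rest. The stud is 11 mm thick, rises 22 mm above this point and tapers to a blunt point over its top 12 mm; y runs along the rail (41 mm wide with the studs' feet; studs about 75 mm apart, end studs included), x across it, z up
Not all that is in view belongs to the job. Leave any blue or brown look-alike of the part that bears socket_5_centre alone. What is shaped like the part that bears socket_2_centre but blue is not meant.

How it is judged (in metres and radians):
At the end, for the whole second after the job is handed in: Sizes rise from the smallest's end to the largest's: each of the four on its own stud (axis within 8 mm, underside within 4 mm of the foot, tilt under 0.12 rad), the end sockets within 12 mm of their start (((horizontal distance between socket_6_centre and stud_d_seat below 0.1 m and horizontal distance between socket_1_centre and stud_a_seat below 0.1 m and horizontal distance between socket_2_centre and stud_a_seat below 0.008 m and z of socket_2_centre in the frame of stud_a_seat between 0.021 and 0.029 m and angle between each of socket_2_centre, socket_3_centre, socket_4_centre, socket_5_centre's own z axis and vertical below 0.12 rad and horizontal distance between socket_3_centre and stud_b_seat below 0.008 m and z of socket_3_centre in the frame of stud_b_seat between 0.024 and 0.032 m and horizontal distance between socket_4_centre and stud_c_seat below 0.008 m and z of socket_4_centre in the frame of stud_c_seat between 0.027 and 0.035 m and horizontal distance between socket_5_centre and stud_d_seat below 0.008 m and z of socket_5_centre in the frame of stud_d_seat between 0.03 and 0.038 m) or (horizontal distance between socket_6_centre and stud_a_seat below 0.1 m and horizontal distance between socket_1_centre and stud_d_seat below 0.1 m and horizontal distance between socket_5_centre and stud_a_seat below 0.008 m and z of socket_5_centre in the frame of stud_a_seat between 0.03 and 0.038 m and angle between each of socket_5_centre, socket_4_centre, socket_3_centre, socket_2_centre's own z axis and vertical below 0.12 rad and horizontal distance between socket_4_centre and stud_b_seat below 0.008 m and z of socket_4_centre in the frame of stud_b_seat between 0.027 and 0.035 m and horizontal distance between socket_3_centre and stud_c_seat below 0.008 m and z of socket_3_centre in the frame of stud_c_seat between 0.024 and 0.032 m and horizontal distance between socket_2_centre and stud_d_seat below 0.008 m and z of socket_2_centre in the frame of stud_d_seat between 0.021 and 0.029 m)) and distance of each of socket_1_centre, socket_6_centre from where it was at the start of the episode below 0.012 m); the robot touches nothing.
It fails at once if an end socket is pulled off its stud or tipped (distance of any of socket_1_centre, socket_6_centre from where it was at the start of the episode above 0.02 m or angle between any of socket_1_centre, socket_6_centre's own z axis and vertical above 0.35 rad).
It also fails if it takes over 115 s, if anything falls off the work surface, if the arm or the gripper's body presses on something with over 40 N, if the wrist force passes 120 N, or if a joint passes its speed limit or range.

ROBOT

A 7-joint arm with a two-finger parallel gripper is mounted at the origin on a cart in front of the work surface, level with it; the furniture and walls round the work are solid. World frame = base frame: x ahead of the robot, y to its left, z up, the work surface at z = 0. Lengths are in m, angles in degrees, forces in N, time in s.
With the tool pointing down it reaches from about 0.35 to 0.9 m from the base axis. Payload 7.2 kg.
Tool frame: the origin (TCP) lies at the centre of the arm's flange, where the gripper is bolted on; the fingertips stand 182 mm ahead of it and the grasp point (between the pads) lies 163 mm ahead of it; z points along the fingers, y is the line along which they close (so a half turn about z gives the same grasp; the last joint's range is limited). The gripper opens to 88 mm and grips with 3 to 60 N. Pads are 20 mm wide; open, the fingers measure 115 mm over their backs; the gripper's body (75 mm by 178 mm) begins 61 mm behind the grasp point.
Start: joints at [65.248, 23.554, -0.728, 91.456, 0.321, 64.991, -4.71], TCP at [0.222, -0.584, 0.405] pointing down, gripper open.
Joint ranges: [-169.25, 169.25], [-16.82, 113.86], [-84.01, 82.57], [7.8, 145.47], [-59.2, 239.2], [7.22, 106.19], [-163.78, 163.78]. Speed limits (degrees/s): [136.94, 136.94, 172.46, 172.46, 180, 180, 180].

INTERFACE

Orientations are given as a 3x3 rotation matrix whose columns are the frame's x, y, z axes.
In Python, from plant import get_obs, get_image, hand_in, outline_of gives the robot as it stands.
- The arm moves only by the tool apply_moves, never from a script. Its argument "rows" is a list of rows, each a list of 5 numbers: the shift along the tool's x, y, z in mm, then the turn about the tool's z in rad, then the closure, from -1 (fully open) to 1 (shut). In form: [[tx, ty, tz, roll, grip], ...]. A call has 1 to 20 rows; each row is the pose to reach, as a shift and turn from the pose commanded when the call began, along the tool's axes at that moment; what a row does not reach only later rows make up. A row lasts 1/8 s, in which the tool goes at most 62.5 mm and 10.7 degrees, less where a joint would pass 70% of its speed; a pose out of reach is approached as far as the arm can. A call with a gripper value outside its range is refused whole. The fingers move at their own pace and stop on an object; the grip force is fixed at half the most. Time passes only in rows, so rows that repeat a pose let the fingers close. It gives the time, the measured TCP pose, the force, the opening and the grip force at its end, in the units of the state.
- get_obs(): the state, without advancing time (a new reading comes with each control period).
- get_image(name): name is "scene" or "top"; returns a dict with "frame" (420x560x3 uint8, blue, green, red), "camera_matrix" (3x3 intrinsics, pixels), "extrinsics" (4x4, takes a point from camera to world coordinates). Camera axes: x right, y down, z forward; pixel columns grow to the right and rows downward; lengths in m; the calibration is good to about 2 mm. A picture is of the moment at which its call begins. There is no depth.
- hand_in(): hands the job in; it is judged then, once.
Trained networks look in the newest picture that a camera, given by its name, has taken for a name from the list of things; names that differ only in an ending like _2 or _b are one class to them, and where a whole thing is asked for, a point or a joint stands for the part that bears it (a point fixed in the world has none). Each returns a list of dicts, best first, with "score" (0 to 1); they miss things now and then, are a little off and sometimes report something else, mostly with a low value. They report only what shows in the picture. A call takes as long as a camera call. They do not tell look-alikes from the thing itself.
- outline_of(camera, name): "mask" (420x560 bool, what is visible of it) and "extent" ([left, top, right, bottom] in pixels, round what is visible of it).
The state is a dict: "clock": time; "joints": joint angles; "joint_velocities": joint speeds; "joint_efforts": joint torques, N m; "position": TCP position; "tcp_rot": TCP orientation; "force": force on the tool from outside, world axes, zero at the start; "moment": the same for the moment, N m; "opening": opening from 0.0 (shut) to 1.0 (fully open); "grip_force": force on a finger pad.
Only numpy, scipy, OpenCV 4.12 (cv2) and the standard library are available. Lean on these libraries where they do the work, as an engineer would, in place of code of your own. Each camera call takes 0.05 s, during which the arm holds its last target. There are 200 camera calls.

## Working session

There is one attempt and no reset: what is moved stays moved. The work goes in short steps, Python scripts to look and compute and a tool call to move; the robot and the scene stay as the last step left them, time stands still between calls to the robot, and variables do not carry over. Pictures are saved under pics/ and viewed, at most 14 in all, crops included, and the job is handed in when it is done.

Besides the shell and the picture viewer there is one more tool, called after ">>>" in YAML: its name, and indented under it one key for each argument. apply_moves: Moves the arm, as the interface text tells. Its arguments: {"type":"object","properties":{"rows":{"type":"array"}},"required":["rows"]}

```bash
mkdir -p pics; ls
python3 - <<'E'
from plant import *
import cv2,numpy as np
np.set_printoptions(precision=4,suppress=True)
o=get_obs();print({k:o[k] for k in('clock','position','tcp_rot','opening','force')})
for n in('scene','top'):
    r=get_image(n);cv2.imwrite(f'pics/{n}0.png',r['frame']);print(n,r['camera_matrix'],r['extrinsics'])
    for q in('socket_2_centre','socket_1_centre','stud_a_seat'):
        print(q,[(round(d['score'],2),[round(float(v)) for v in d['extent']]) for d in outline_of(n,q)])
E
```

```text
pics
{'clock': 0.0, 'position': array([ 0.2223, -0.5839,  0.4038]), 'tcp_rot': array([[ 0.9345,  0.3559, -0.0006],
       [ 0.3559, -0.9345,  0.0014],
       [-0.0001, -0.0015, -1.    ]]), 'opening': 0.9996249868079965, 'force': array([-0.433 , -0.0566, -0.2814])}
scene [[400.3534   0.     273.9209]
 [  0.     400.3534 203.5129]
 [  0.       0.       1.    ]] [[-0.5667 -0.5268  0.6335 -0.0674]
 [-0.8239  0.3712 -0.4284  0.52  ]
 [-0.0095 -0.7647 -0.6444  0.7189]
 [ 0.      0.      0.      1.    ]]
socket_2_centre [(0.95, [259, 220, 275, 244]), (0.72, [251, 242, 272, 270])]
socket_1_centre [(0.68, [248, 200, 260, 220]), (0.64, [288, 188, 300, 199])]
stud_a_seat [(0.4, [267, 194, 286, 210])]
top [[391.0911   0.     278.9177]
 [  0.     391.0911 210.5993]
 [  0.       0.       1.    ]] [[-0.0131 -0.9832  0.1822  0.3808]
 [-0.9999  0.0121 -0.0067  0.1166]
 [ 0.0044 -0.1823 -0.9832  0.9746]
 [ 0.      0.      0.      1.    ]]
socket_2_centre [(0.75, [237, 237, 255, 253]), (0.4, [157, 224, 189, 250])]
socket_1_centre [(0.65, [267, 174, 280, 192])]
stud_a_seat [(0.6, [294, 174, 314, 191])]
```

View pics/scene0.png

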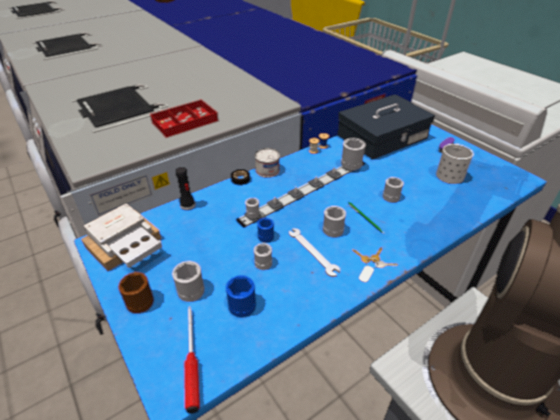

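View pics/top0.png

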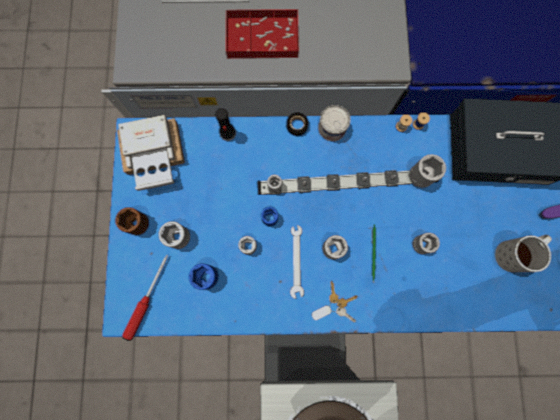

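The top view shows the small end socket at (275,183), at the +y end of the rail, and the large one at (428,170). The loose grey sockets are at (173,235), (248,245), (336,246) and (428,242). The blue ones at (270,216) and (204,277) and the brown one at (131,220) are decoys. I'll fit cylinders to confirm sizes and positions.

```bash
cat > h.py <<'E'
from plant import *
import cv2,numpy as np
from scipy.optimize import minimize
np.set_printoptions(precision=4,suppress=True)
S={1:(.036,.045),2:(.042,.050),3:(.048,.056),4:(.054,.062),5:(.060,.068),6:(.065,.074)}
def proj(r,P):
    T=np.linalg.inv(r['extrinsics']);c=np.atleast_2d(P)@T[:3,:3].T+T[:3,3];u=c@r['camera_matrix'].T
    return u[:,:2]/u[:,2:]
def ray(r,uv,z):
    E=r['extrinsics'];d=E[:3,:3]@np.linalg.inv(r['camera_matrix'])@np.array([uv[0],uv[1],1.])
    return E[:3,3]+d*(z-E[2,3])/d[2]
def sil(r,x,y,s,z0=0,k=4):
    d,h=S[s];a=np.linspace(0,2*np.pi,40)
    P=np.vstack([np.c_[x+d/2*np.cos(a),y+d/2*np.sin(a),0*a+z] for z in(z0,z0+h)])
    hull=cv2.convexHull(proj(r,P).astype(np.float32))
    m=np.zeros((420*k,560*k),np.uint8);cv2.fillPoly(m,[np.round((hull+.5)*k-.5).astype(int)],1)
    return cv2.resize(m.astype(np.float32),(560,420),interpolation=cv2.INTER_AREA)
def fit(r,mask,s,z0=0):
    m=cv2.morphologyEx(mask.astype(np.uint8),cv2.MORPH_CLOSE,np.ones((15,15))).astype(np.float32)
    ys,xs=np.nonzero(m);p=ray(r,(xs.mean(),ys.mean()),z0+S[s][1]/2)
    f=lambda q:1-np.minimum(m,sil(r,*q,s,z0)).sum()/np.maximum(m,sil(r,*q,s,z0)).sum()
    b=minimize(f,p[:2],method='Nelder-Mead',options=dict(initial_simplex=p[:2]+np.array([[0,0],[.006,0],[0,.006]]),xatol=2e-4))
    return b.x,1-b.fun
E
python3 - <<'E'
from h import *
for n in('top','scene'):
    r=get_image(n);ds=outline_of(n,'socket_2_centre')+outline_of(n,'socket_5_centre')+outline_of(n,'socket_3_centre')+outline_of(n,'socket_4_centre')+outline_of(n,'socket_1_centre')+outline_of(n,'socket_6_centre')
    seen=[]
    for d in ds:
        e=np.array(d['extent']);c=(e[:2]+e[2:])/2
        if any(np.hypot(*(c-s))<5 for s in seen) or d['score']<.3:continue
        seen.append(c)
        ys,xs=np.nonzero(d['mask']);f=r['frame'][ys,xs].mean(0).round()
        print(n,c,round(d['score'],2),f,int(d['mask'].sum()))
        for s in S:
            p,i=fit(r,d['mask'],s);print('  ',s,p,round(i,3), end=';')
        print()
    if n=='top':
        cv2.imwrite('pics/crop1.png',cv2.resize(r['frame'][150:300,110:460],(800,343),interpolation=cv2.INTER_CUBIC))
E
```

```text
top [246.6  246.55] 0.58 [144. 141. 138.] 230
   1 [0.4731 0.188 ] 0.778;   2 [0.4726 0.1885] 0.938;   3 [0.4716 0.1882] 0.732;   4 [0.4748 0.1863] 0.577;   5 [0.4668 0.1803] 0.469;   6 [0.4664 0.1777] 0.398;
top [268.6 216.6] 0.53 [131.  70.  36.] 243
   1 [0.5433 0.1361] 0.78;   2 [0.5423 0.1353] 0.932;   3 [0.54   0.1362] 0.736;   4 [0.5397 0.1312] 0.581;   5 [0.5322 0.1402] 0.47;   6 [0.5294 0.1346] 0.399;
top [425.15 243.2 ] 0.42 [108. 108. 109.] 433
   1 [ 0.473  -0.2489] 0.635;   2 [ 0.4719 -0.2448] 0.85;   3 [ 0.4712 -0.2424] 0.913;   4 [ 0.4725 -0.2373] 0.729;   5 [ 0.4733 -0.2353] 0.59;   6 [ 0.4748 -0.2292] 0.5;
top [170.95 235.7 ] 0.9 [117. 116. 115.] 624
   1 [0.4963 0.3782] 0.398;   2 [0.5016 0.3757] 0.532;   3 [0.4988 0.3712] 0.691;   4 [0.4993 0.3667] 0.871;   5 [0.4977 0.3638] 0.929;   6 [0.4981 0.3599] 0.796;
top [130.8 221.9] 0.64 [33. 42. 61.] 727
   1 [0.5317 0.4837] 0.392;   2 [0.5348 0.4795] 0.523;   3 [0.5346 0.4742] 0.679;   4 [0.5324 0.4696] 0.855;   5 [0.5328 0.4671] 0.941;   6 [0.5298 0.4636] 0.811;
top [332.9 247.7] 0.64 [136. 132. 129.] 467
   1 [ 0.4708
[... 2025 characters left out ...]
767 -0.2478] 0.637;   6 [ 0.4803 -0.2478] 0.542;
scene [333.95 223.6 ] 0.61 [115. 111. 113.] 575
   1 [ 0.4603 -0.0231] 0.531;   2 [ 0.4648 -0.0174] 0.7;   3 [ 0.4661 -0.0222] 0.9;   4 [ 0.4656 -0.0204] 0.891;   5 [ 0.468  -0.0218] 0.73;   6 [ 0.4722 -0.0235] 0.622;
scene [253.8  210.55] 0.82 [117. 113. 115.] 245
   1 [0.6363 0.1151] 0.898;   2 [0.6384 0.1145] 0.686;   3 [0.6383 0.1153] 0.531;   4 [0.6432 0.1105] 0.427;   5 [0.6433 0.1045] 0.349;   6 [0.6491 0.1071] 0.296;
scene [351.15 156.15] 0.86 [113. 108. 109.] 660
   1 [ 0.6458 -0.257 ] 0.324;   2 [ 0.6483 -0.259 ] 0.425;   3 [ 0.653  -0.2603] 0.542;   4 [ 0.6567 -0.2639] 0.677;   5 [ 0.6625 -0.2644] 0.821;   6 [ 0.661  -0.2649] 0.947;
```

View pics/crop1.png

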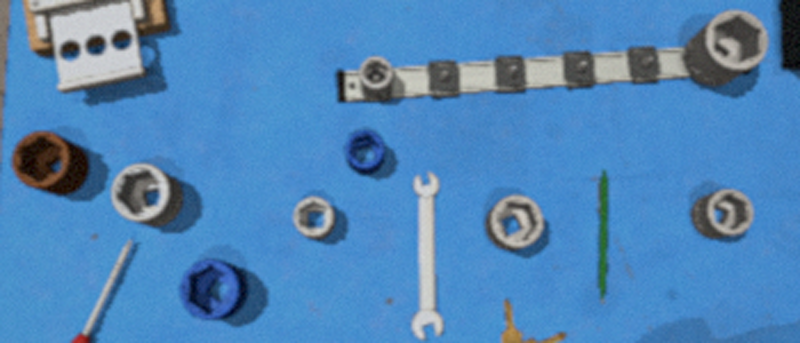

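Sizes match: s2 at (0.473,0.188), s3 at (0.472,-0.243), s4 at (0.465,-0.020), s5 at (0.498,0.364). Next I'll measure the studs, checking against the line between the end sockets.

Run:
```python
from h import *
E={}
for n in('top','scene'):
    r=get_image(n);e={}
    for s in(1,6):
        best=max((fit(r,d['mask'],s,.012) for d in outline_of(n,f'socket_{s}_centre') if d['score']>.4),key=lambda q:q[1]-0*1)
        L=[fit(r,d['mask'],s,.012) for d in outline_of(n,f'socket_{s}_centre') if d['score']>.3]
        L=[q for q in L if q[0][0]>.59 and q[1]>.7];print(n,s,L);e[s]=L[0][0]
    E[n]=e
A=np.mean([E[n][1] for n in E],0);B=np.mean([E[n][6] for n in E],0)
P=[A+(B-A)*k/5 for k in range(6)];print('dist',np.hypot(*(B-A))/5,np.array(P))
for n in('top','scene'):
    r=get_image(n);c0=(250,140) if n=='top' else (230,130)
    print(n,'stud',[(round(d['score'],2),np.round(d['extent'],1)) for d in outline_of(n,'stud_a_seat')+outline_of(n,'stud_b_seat')][:6])
    k=4;im=cv2.resize(r['frame'][c0[1]:c0[1]+100,c0[0]:c0[0]+200],None,fx=k,fy=k,interpolation=cv2.INTER_CUBIC)
    for p in P[1:5]:
        for z,col in((.012,(0,0,255)),(.034,(0,255,0))):
            u=(proj(r,[[*p,z]])[0]-c0+.5)*k;cv2.circle(im,tuple(np.round(u).astype(int)),2,col,-1)
    cv2.imwrite(f'pics/stud_{n}.png',im)
cv2.imwrite('pics/studs.png',np.hstack([cv2.imread('pics/stud_top.png')])[:400])
```

```text
top 1 [(array([0.624 , 0.1216]), np.float64(0.9006693363189697))]
top 6 [(array([ 0.6467, -0.2522]), np.float64(0.9593577980995178))]
scene 1 [(array([0.6262, 0.1231]), np.float64(0.8907813429832458))]
scene 6 [(array([ 0.6453, -0.2515]), np.float64(0.8938547372817993))]
dist 0.0749589055795452 [[ 0.6251  0.1224]
 [ 0.6293  0.0475]
 [ 0.6335 -0.0273]
 [ 0.6377 -0.1022]
 [ 0.6418 -0.177 ]
 [ 0.646  -0.2518]]
top stud [(0.6, array([295. , 174.6, 316.3, 191.3])), (0.5, array([383.7, 173.6, 401.4, 186.7])), (0.46, array([325.5, 174. , 339.2, 189.8]))]
scene stud [(0.54, array([268.4, 193.8, 282.3, 206.9])), (0.4, array([291.3, 189.5, 301.7, 199.3]))]
```

View pics/stud_top.png

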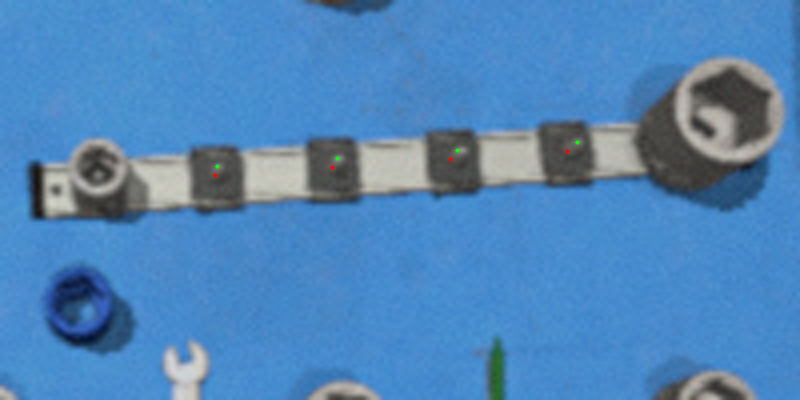

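View pics/stud_scene.png

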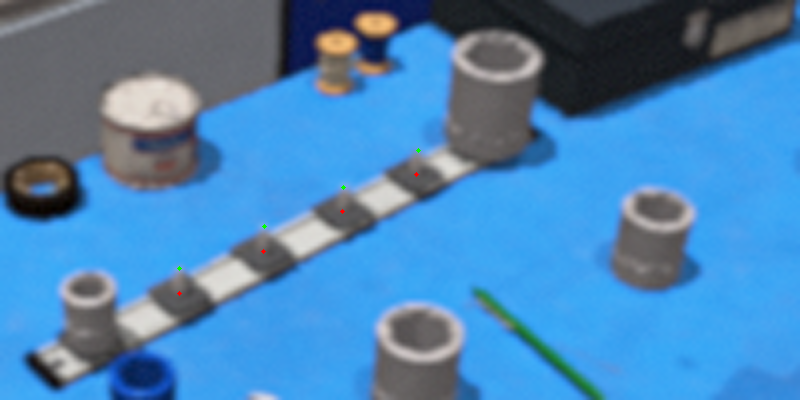

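Projected studs agree with both views to about 2 mm: a (0.629,0.0475), b (0.6335,-0.027), c (0.638,-0.102), d (0.642,-0.177). I'll go above s3 with the tool y axis turned to world +x.

>>> apply_moves:
  rows:
    - [355,-230,40,-1.207,-1]
    - [355,-230,40,-1.207,-1]
    - [355,-230,40,-1.207,-1]
    - [355,-230,40,-1.207,-1]
    - [355,-230,40,-1.207,-1]
    - [355,-230,40,-1.207,-1]
    - [355,-230,40,-1.207,-1]
    - [355,-230,40,-1.207,-1]
    - [355,-230,40,-1.207,-1]
    - [355,-230,40,-1.207,-1]
    - [355,-230,40,-1.207,-1]
    - [355,-230,40,-1.207,-1]
    - [355,-230,40,-1.207,-1]
    - [355,-230,40,-1.207,-1]

```text
clock: 3.65
position: [0.4723, -0.2429, 0.3647]
tcp_rot: [[0.0, 1.0, 0.0], [1.0, -0.0, -0.0], [-0.0, 0.0, -1.0]]
force: [0.2, -0.0, 0.1]
opening: 1.0
grip_force: 0.0
```

>>> apply_moves:
  rows:
    - [0,0,50,0,-1]
    - [0,0,100,0,-1]
    - [0,0,140,0,-1]
    - [0,0,160,0,-1]
    - [0,0,168,0,-1]
    - [0,0,168,0,-1]
    - [0,0,168,0,1]
    - [0,0,168,0,1]
    - [0,0,168,0,1]
    - [0,0,168,0,1]
    - [0,0,168,0,1]
    - [0,0,168,0,1]
    - [0,0,168,0,1]
    - [0,0,168,0,1]

```text
clock: 5.4
position: [0.4722, -0.2429, 0.1968]
tcp_rot: [[0.0, 1.0, -0.0], [1.0, -0.0, -0.0], [-0.0, -0.0, -1.0]]
force: [-2.7, 0.2, 4.7]
opening: 0.513
grip_force: 30.0
```

>>> apply_moves:
  rows:
    - [0,0,-30,0,1]
    - [0,0,-80,0,1]
    - [0,0,-130,0,1]
    - [0,0,-150,0,1]
    - [40,30,-150,0,1]
    - [85,63,-150,0,1]
    - [130,96,-150,0,1]
    - [175,129,-150,0,1]
    - [205,152,-150,0,1]
    - [216,161,-150,0,1]
    - [216,161,-130,0,1]
    - [216,161,-100,0,1]
    - [216,161,-80,0,1]
    - [216,161,-70,0,1]
    - [216,161,-70,0,1]
    - [216,161,-70,0,1]

```text
clock: 7.4
position: [0.6337, -0.0269, 0.2675]
tcp_rot: [[0.0, 1.0, 0.001], [1.0, -0.0, 0.0], [0.0, 0.001, -1.0]]
force: [-0.2, 1.1, -3.4]
opening: 0.516
grip_force: 30.0
```

Run:
```python
from h import *
p=get_obs()['position'];z0=p[2]-.197;print(p)
ims=[]
for n in('top','scene'):
    r=get_image(n)
    for d in outline_of(n,'socket_3_centre'):
        f=fit(r,d['mask'],3,z0)
        if d['score']>.2 and np.hypot(*(f[0]-p[:2]))<.06:print(n,d['score'],d['extent'],f)
    c=np.round(proj(r,[[*p[:2],z0]])[0]).astype(int);ims.append(cv2.resize(r['frame'][c[1]-45:c[1]+45,c[0]-45:c[0]+45],(400,400),interpolation=cv2.INTER_CUBIC))
cv2.imwrite('pics/held3.png',np.hstack(ims))
```

```text
[ 0.6337 -0.0269  0.2675]
scene 0.57 [288.0, 151.6, 301.4, 178.2] (array([ 0.6349, -0.0211]), np.float64(0.6120218634605408))
```

View pics/held3.png

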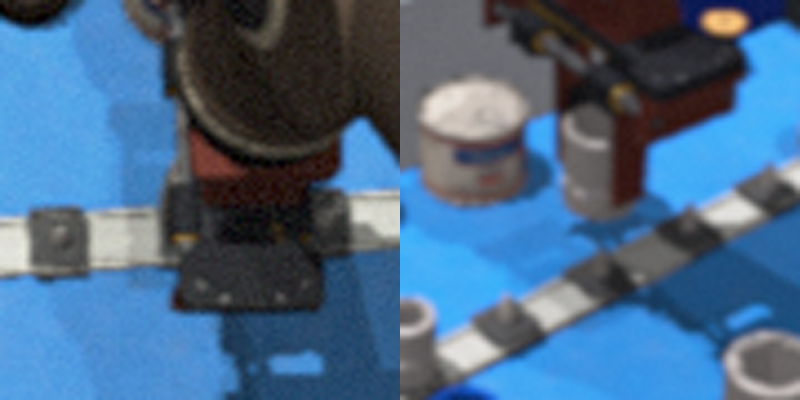

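The scene crop shows the socket held upright at about (600,165), partly behind a finger and above stud b. Lowering it.

>>> apply_moves:
  rows:
    - [0,0,15,0,1]
    - [0,0,28,0,1]
    - [0,0,38,0,1]
    - [0,0,46,0,1]
    - [0,0,52,0,1]
    - [0,0,56,0,1]
    - [0,0,57,0,1]
    - [0,0,57,0,1]

```text
clock: 8.6
position: [0.6334, -0.0268, 0.2099]
tcp_rot: [[-0.0, 1.0, 0.0], [1.0, 0.0, -0.0], [-0.0, 0.0, -1.0]]
force: [-0.0, -0.2, -3.9]
opening: 0.514
grip_force: 30.0
```

>>> apply_moves:
  rows:
    - [0,0,0,0,-1]
    - [0,0,0,0,-1]
    - [0,0,0,0,-1]
    - [0,0,0,0,-1]
    - [0,0,-20,0,-1]
    - [0,0,-60,0,-1]
    - [0,0,-110,0,-1]
    - [0,0,-140,0,-1]
    - [3,-50,-140,0,-1]
    - [5,-100,-140,0,-1]
    - [7,-150,-140,0,-1]
    - [7,-168,-140,0,-1]
    - [7,-168,-140,0,-1]
    - [7,-168,-100,0,-1]
    - [7,-168,-60,0,-1]
    - [7,-168,-30,0,-1]
    - [7,-168,0,0,-1]
    - [7,-168,10,0,-1]
    - [7,-168,10,0,-1]

```text
clock: 10.98
position: [0.466, -0.0196, 0.1996]
tcp_rot: [[-0.0, 1.0, -0.0], [1.0, 0.0, 0.0], [0.0, -0.0, -1.0]]
force: [1.0, 0.3, -0.0]
opening: 1.0
grip_force: 0.0
```

>>> apply_moves:
  rows:
    - [0,0,0,0,1]
    - [0,0,0,0,1]
    - [0,0,0,0,1]
    - [0,0,0,0,1]
    - [0,0,0,0,1]
    - [0,0,0,0,1]
    - [0,0,0,0,1]
    - [0,0,0,0,1]

```text
clock: 11.98
position: [0.4651, -0.0199, 0.1999]
tcp_rot: [[-0.0, 1.0, -0.0], [1.0, 0.0, -0.0], [-0.0, -0.0, -1.0]]
force: [-2.4, -0.4, 5.6]
opening: 0.577
grip_force: 30.0
```

Run:
```python
from h import *
p=get_obs()['position'];print(p)
ims=[]
r=get_image('scene')
for d in outline_of('scene','socket_3_centre'):
    for z0 in(0,.012):
        f=fit(r,d['mask'],3,z0)
        print(round(d['score'],2),z0,f)
for q in((.6335,-.027),(.465,-.02)):
    c=np.round(proj(r,[[*q,.03]])[0]).astype(int);ims.append(cv2.resize(r['frame'][c[1]-45:c[1]+45,c[0]-45:c[0]+45],(400,400),interpolation=cv2.INTER_CUBIC))
cv2.imwrite('pics/p3.png',np.hstack(ims))
```

```text
[ 0.4651 -0.0199  0.1999]
0.62 0 (array([ 0.647 , -0.0353]), np.float64(0.9201674461364746))
0.62 0.012 (array([ 0.635 , -0.0264]), np.float64(0.9119479060173035))
```

View pics/p3.png

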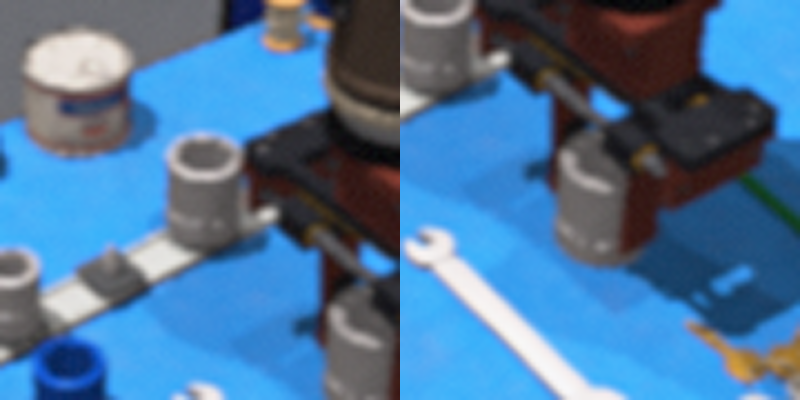

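s3 is seated at about (205,190) in the left crop, and s4 is gripped. Carrying s4 to stud c.

>>> apply_moves:
  rows:
    - [0,0,-30,0,1]
    - [0,0,-80,0,1]
    - [0,0,-120,0,1]
    - [0,0,-130,0,1]
    - [-20,42,-130,0,1]
    - [-40,85,-130,0,1]
    - [-60,127,-130,0,1]
    - [-75,160,-130,0,1]
    - [-82,173,-130,0,1]
    - [-82,173,-120,0,1]
    - [-82,173,-100,0,1]
    - [-82,173,-75,0,1]
    - [-82,173,-60,0,1]
    - [-82,173,-48,0,1]
    - [-82,173,-38,0,1]
    - [-82,173,-28,0,1]
    - [-82,173,-20,0,1]
    - [-82,173,-15,0,1]
    - [-82,173,-13,0,1]
    - [-82,173,-13,0,1]

```text
clock: 14.58
position: [0.6384, -0.1018, 0.2127]
tcp_rot: [[-0.0, 1.0, 0.0], [1.0, 0.0, -0.0], [-0.0, 0.0, -1.0]]
force: [0.3, -0.1, -3.4]
opening: 0.575
grip_force: 30.0
```

>>> apply_moves:
  rows:
    - [0,0,0,0,-1]
    - [0,0,0,0,-1]
    - [0,0,0,0,-1]
    - [0,0,0,0,-1]
    - [0,0,-20,0,-1]
    - [0,0,-60,0,-1]
    - [0,0,-110,0,-1]
    - [0,0,-120,0,-1]
    - [50,-28,-120,0,-1]
    - [100,-57,-120,0,-1]
    - [150,-85,-120,0,-1]
    - [200,-114,-120,0,-1]
    - [250,-142,-120,0,-1]
    - [290,-165,-120,0,-1]
    - [290,-165,-120,0,-1]
    - [290,-165,-120,0,-1]

```text
clock: 16.58
position: [0.4736, 0.1876, 0.3328]
tcp_rot: [[0.0, 1.0, 0.0], [1.0, -0.0, -0.001], [-0.001, 0.0, -1.0]]
force: [0.7, -1.0, -0.0]
opening: 1.001
grip_force: 0.0
```

>>> apply_moves:
  rows:
    - [0,0,50,0,-1]
    - [0,0,100,0,-1]
    - [0,0,125,0,-1]
    - [0,0,138,0,-1]
    - [0,0,138,0,-1]
    - [0,0,138,0,-1]
    - [0,0,138,0,1]
    - [0,0,138,0,1]
    - [0,0,138,0,1]
    - [0,0,138,0,1]
    - [0,0,138,0,1]
    - [0,0,138,0,1]
    - [0,0,138,0,1]
    - [0,0,138,0,1]

```text
clock: 18.32
position: [0.4732, 0.1882, 0.1946]
tcp_rot: [[-0.0, 1.0, -0.0], [1.0, 0.0, -0.0], [-0.0, -0.0, -1.0]]
force: [-0.7, -1.6, 1.2]
opening: 0.451
grip_force: 30.0
```

>>> apply_moves:
  rows:
    - [0,0,-30,0,1]
    - [0,0,-80,0,1]
    - [0,0,-120,0,1]
    - [0,0,-130,0,1]
    - [-35,39,-130,0,1]
    - [-70,78,-130,0,1]
    - [-105,117,-130,0,1]
    - [-130,144,-130,0,1]
    - [-141,156,-130,0,1]
    - [-141,156,-120,0,1]
    - [-141,156,-100,0,1]
    - [-141,156,-75,0,1]
    - [-141,156,-60,0,1]
    - [-141,156,-48,0,1]
    - [-141,156,-38,0,1]
    - [-141,156,-28,0,1]
    - [-141,156,-20,0,1]
    - [-141,156,-15,0,1]
    - [-141,156,-13,0,1]
    - [-141,156,-13,0,1]

```text
clock: 20.82
position: [0.6294, 0.0472, 0.2077]
tcp_rot: [[0.0, 1.0, 0.0], [1.0, -0.0, 0.0], [0.0, 0.0, -1.0]]
force: [0.4, -0.3, -2.2]
opening: 0.451
grip_force: 30.0
```

>>> apply_moves:
  rows:
    - [0,0,0,0,-1]
    - [0,0,0,0,-1]
    - [0,0,0,0,-1]
    - [0,0,0,0,-1]
    - [0,0,-20,0,-1]
    - [0,0,-60,0,-1]
    - [0,0,-110,0,-1]
    - [0,0,-130,0,-1]
    - [50,-21,-130,0,-1]
    - [100,-42,-130,0,-1]
    - [150,-62,-130,0,-1]
    - [200,-83,-130,0,-1]
    - [250,-103,-130,0,-1]
    - [300,-124,-130,0,-1]
    - [317,-131,-130,0,-1]
    - [317,-131,-130,0,-1]
    - [317,-131,-130,0,-1]

```text
clock: 22.95
position: [0.4995, 0.3622, 0.3375]
tcp_rot: [[0.002, 1.0, 0.0], [1.0, -0.002, -0.002], [-0.002, 0.0, -1.0]]
force: [0.9, -0.4, -0.2]
opening: 0.998
grip_force: 0.0
```

>>> apply_moves:
  rows:
    - [0,0,50,0,-1]
    - [0,0,95,0,-1]
    - [0,0,120,0,-1]
    - [0,0,132,0,-1]
    - [0,0,132,0,-1]
    - [0,0,132,0,-1]
    - [0,0,132,0,1]
    - [0,0,132,0,1]
    - [0,0,132,0,1]
    - [0,0,132,0,1]
    - [0,0,132,0,1]
    - [0,0,132,0,1]
    - [0,0,132,0,1]
    - [0,0,132,0,1]

```text
clock: 24.7
position: [0.4983, 0.3643, 0.2059]
tcp_rot: [[-0.0, 1.0, 0.0], [1.0, 0.0, 0.0], [0.0, 0.0, -1.0]]
force: [-1.0, -0.7, 5.6]
opening: 0.658
grip_force: 30.0
```

>>> apply_moves:
  rows:
    - [0,0,-30,0,1]
    - [0,0,-80,0,1]
    - [0,0,-120,0,1]
    - [0,0,-135,0,1]
    - [-50,13,-135,0,1]
    - [-100,27,-135,0,1]
    - [-150,40,-135,0,1]
    - [-200,53,-135,0,1]
    - [-250,66,-135,0,1]
    - [-300,80,-135,0,1]
    - [-350,93,-135,0,1]
    - [-400,106,-135,0,1]
    - [-450,120,-135,0,1]
    - [-500,133,-135,0,1]
    - [-530,141,-135,0,1]
    - [-541,144,-135,0,1]
    - [-541,144,-135,0,1]
    - [-541,144,-135,0,1]
    - [-541,144,-135,0,1]

```text
clock: 27.08
position: [0.6423, -0.175, 0.3408]
tcp_rot: [[-0.002, 1.0, 0.0], [1.0, 0.002, 0.0], [0.0, 0.0, -1.0]]
force: [0.1, -0.1, -4.4]
opening: 0.655
grip_force: 30.0
```

>>> apply_moves:
  rows:
    - [0,0,15,0,1]
    - [0,0,35,0,1]
    - [0,0,60,0,1]
    - [0,0,75,0,1]
    - [0,0,87,0,1]
    - [0,0,97,0,1]
    - [0,0,107,0,1]
    - [0,0,115,0,1]
    - [0,0,120,0,1]
    - [0,0,122,0,1]
    - [0,0,122,0,1]

```text
clock: 28.45
position: [0.6424, -0.1768, 0.2188]
tcp_rot: [[-0.0, 1.0, 0.0], [1.0, 0.0, -0.0], [-0.0, 0.0, -1.0]]
force: [-0.5, -0.5, -3.3]
opening: 0.66
grip_force: 30.0
```

Release, rise and back off to clear the view.

>>> apply_moves:
  rows:
    - [0,0,0,0,-1]
    - [0,0,0,0,-1]
    - [0,0,0,0,-1]
    - [0,0,0,0,-1]
    - [0,0,-20,0,-1]
    - [0,0,-60,0,-1]
    - [0,0,-110,0,-1]
    - [0,0,-140,0,-1]
    - [-50,-50,-140,0,-1]
    - [-100,-100,-140,0,-1]
    - [-150,-150,-140,0,-1]
    - [-190,-190,-140,0,-1]
    - [-220,-220,-140,0,-1]
    - [-220,-220,-140,0,-1]
    - [-220,-220,-140,0,-1]
    - [-220,-220,-140,0,-1]

```text
clock: 30.45
position: [0.4237, -0.3954, 0.3593]
tcp_rot: [[-0.003, 1.0, 0.001], [1.0, 0.003, 0.0], [0.0, 0.001, -1.0]]
force: [-0.1, 0.5, 0.2]
opening: 1.0
grip_force: 0.0
```

Run:
```python
from h import *
print(get_obs()['position'])
ims=[]
Q={1:(.6251,.1224),2:(.6293,.0475),3:(.6335,-.0273),4:(.6377,-.1022),5:(.6418,-.177),6:(.646,-.2518)}
for n,c in(('top',(250,140)),('scene',(230,130))):
    r=get_image(n)
    for s in Q:
        b=[]
        for d in outline_of(n,f'socket_{s}_centre'):
            f=fit(r,d['mask'],s,.012)
            if np.hypot(*(f[0]-Q[s]))<.03:b.append(((f[0]-Q[s])*1e3,round(f[1],2)))
        print(n,s,'offset mm',b)
    ims.append(cv2.resize(r['frame'][c[1]:c[1]+75,c[0]:c[0]+200],(800,300),interpolation=cv2.INTER_CUBIC))
cv2.imwrite('pics/end.png',np.vstack(ims))
```

```text
[ 0.4237 -0.3954  0.3593]
top 1 offset mm [(array([-1.1045, -0.7985]), np.float64(0.9))]
top 2 offset mm [(array([1.1949, 0.3535]), np.float64(0.92))]
top 3 offset mm [(array([-0.2393, -0.0492]), np.float64(0.94))]
top 4 offset mm [(array([ 0.1957, -0.2033]), np.float64(0.95))]
top 5 offset mm [(array([ 0.7324, -1.0829]), np.float64(0.89))]
top 6 offset mm [(array([-0.3068, -1.7845]), np.float64(0.88))]
scene 1 offset mm [(array([-0.7824, -0.1509]), np.float64(0.89))]
scene 2 offset mm [(array([ 4.2342, -1.1827]), np.float64(0.87))]
scene 3 offset mm [(array([1.8305, 0.3656]), np.float64(0.93))]
scene 4 offset mm [(array([0.8563, 0.7751]), np.float64(0.91))]
scene 5 offset mm [(array([0.7939, 0.2716]), np.float64(0.95))]
scene 6 offset mm [(array([ 1.8902, -1.1506]), np.float64(0.9))]
```

View pics/end.png

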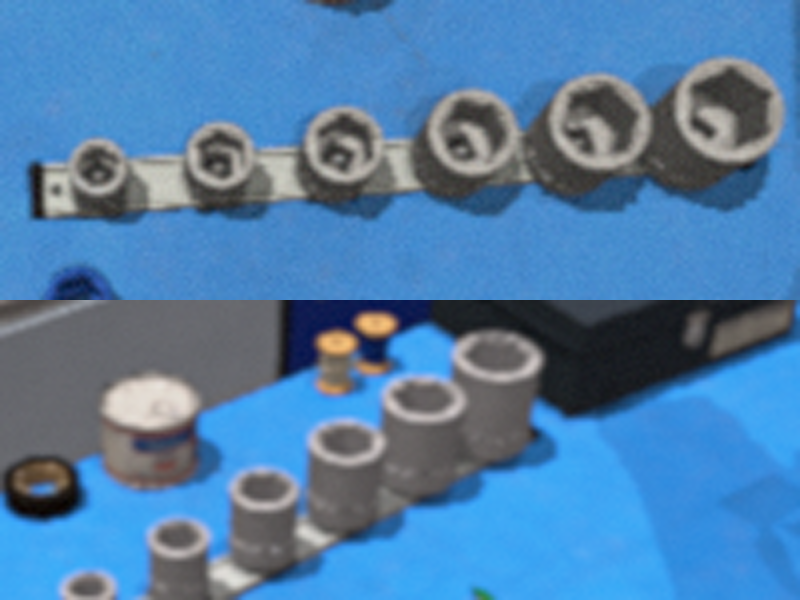

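All six stand in a row in rising size, upright and down on their studs: tops run from (98,165) to (728,110) in the top view, and the end sockets have not moved. Handing in.

```bash
python3 -c "
from plant import *
print(hand_in())"
```

```text
the job is handed in; nothing more can be done
None
```

I put the four loose sockets back on studs a to d in size order and handed the job in at about 31 s; in the final pictures they stand upright and fully down, with both end sockets where they were, but hand-in gave no verdict.

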